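# Feel for the loaded mallet head and hold it in the open vice

### The job

One of the two look-alike mallet heads has lead let into it: pick up each in turn to feel which is heavier, gripping lightly (a squeeze of no more than 50 N, for the faces are finished and mark) and never dropping one. Stand the lighter head back on the bench where it was, and hold the heavier one between the open jaws of the vice ready for me to wind it up: mortise upright, cheeks parallel to the jaws, centred along them, the lower third of the head down between the jaws but not touching the vice. Finish while still holding it there, and leave the rest of the bench as it is.

Things in the scene. Friction and masses are not known exactly. Their poses are not given: they have to be found in the camera images.
- vice_jaw (a point): Grey bench vice bolted to the bench, jaws 125 mm wide with timber cheeks. The point is the middle of the top edge of the fixed jaw's face; both jaw tops are 165 mm above the bench, the highest part. x: level along the screw, from the fixed jaw across the gap to the moving jaw and its tommy bar; y: level along the jaw face; z: up. In the gap, the slide bar's top is 78 mm below the jaw tops.
- vice_opening (a joint): Opening of the vice: the gap in m from the fixed jaw's face (through point vice_jaw) to the moving jaw's face, along x of point vice_jaw. 0 is shut; it starts between 0.085 and 0.11 and is too stiff to push.
- head_a_centre (a point): One of two look-alike mallet heads: pale beech block, 122 mm long (x), 55 mm thick (y, between flat cheeks: the width to grip), 85 mm high, with a 36 x 19 mm mortise from top to bottom. The point is its centre, 42.5 mm above its underside; z up. 0.31 to 0.56 kg, one at least 80 g heavier: either may be. Gripped by its upper half, its lower third stays free below the fingertips.
- head_b_centre (a point): One of two look-alike mallet heads: pale beech block, 122 mm long (x), 55 mm thick (y, between flat cheeks: the width to grip), 85 mm high, with a 36 x 19 mm mortise from top to bottom. The point is its centre, 42.5 mm above its underside; z up. 0.31 to 0.56 kg, one at least 80 g heavier: either may be. Gripped by its upper half, its lower third stays free below the fingertips.
- chisel: Bystander, leave alone: bench chisel lying along x between the two heads, 260 mm long, 31 mm high; origin under its middle.
- mallet_handle: Bystander, leave alone: loose ash mallet handle lying flat beyond the heads, 332 x 38 x 18 mm, long along its x; origin under its middle.
- tape_measure: Bystander, leave alone: grey tape measure standing on edge, 75 x 36 x 66 mm; origin under its middle.
- try_square: Bystander, leave alone: try square lying flat, dark 120 mm stock (along y) and 160 mm steel blade (along x), 18 mm high; origin under the stock's middle.
- glue_bottle: Bystander, leave alone: white glue bottle, 62 mm across, 170 mm high; origin under its middle.
- drilled_block: Bystander, leave alone: wooden block with rows of drilled holes, 100 x 140 x 65 mm; origin under its middle.
- screw_tin: Bystander, leave alone: open aluminium tin, 90 mm across, 70 mm high; origin under its middle.
- sanding_block: Bystander, leave alone: cork sanding block, 110 x 63 x 32 mm; origin under its middle.
Not all that is in view belongs to the job. Leave any red look-alike of the part that bears head_b_centre alone. What is shaped like the part that bears head_a_centre but pink is not meant.

How it is judged:
On the way:
1. the lighter head is lifted clear, its underside 20 mm or more above the bench, in the fingers alone, while the heavier one (known by its weight on the bench, over 4.1 N) stands there (((height (world z) of head_a_centre above 0.0625 m and contact force between head_a and the fingers above 1 N and contact force between head_a and vice below 0.5 N and angle between head_a_centre's own z axis and vertical below 0.35 rad and contact force between head_b and table above 4.1 N) or (height (world z) of head_b_centre above 0.0625 m and contact force between head_b and the fingers above 1 N and contact force between head_b and vice below 0.5 N and angle between head_b_centre's own z axis and vertical below 0.35 rad and contact force between head_a and table above 4.1 N))), for 0.3 s.
At the end, for the whole second after the job is handed in: Heavier head held still between the jaws, not touching the vice: underside 18 to 50 mm below the jaw tops, centred within 25 mm along them, upright and parallel within 8 degrees. Lighter head (under 4 N on the bench) standing upright, let go, within 50 mm of its start (((contact force between head_b and the fingers above 1 N and contact force between head_b and vice below 0.5 N and linear speed of each of head_b, head_a below 0.02 m/s and x of head_b_centre in the frame of vice_jaw between 0.025 and 0.085 m and y of head_b_centre in the frame of vice_jaw between -0.025 and 0.025 m and z of head_b_centre in the frame of vice_jaw between -0.008 and 0.0245 m and angle between head_b_centre's own z axis and vertical below 0.14 rad and angle between the x axis of head_b_centre and the y axis of vice_jaw, either way round below 0.15 rad and distance of head_a_centre from where it was at the start of the episode below 0.05 m and angle between head_a_centre's own z axis and vertical below 0.1 rad and contact force between head_a and the fingers below 0.1 N and contact force between head_a and table between 2 and 4 N) or (contact force between head_a and the fingers above 1 N and contact force between head_a and vice below 0.5 N and linear speed of each of head_a, head_b below 0.02 m/s and x of head_a_centre in the frame of vice_jaw between 0.025 and 0.085 m and y of head_a_centre in the frame of vice_jaw between -0.025 and 0.025 m and z of head_a_centre in the frame of vice_jaw between -0.008 and 0.0245 m and angle between head_a_centre's own z axis and vertical below 0.14 rad and angle between the x axis of head_a_centre and the y axis of vice_jaw, either way round below 0.15 rad and distance of head_b_centre from where it was at the start of the episode below 0.05 m and angle between head_b_centre's own z axis and vertical below 0.1 rad and contact force between head_b and the fingers below 0.1 N and contact force between head_b and table between 2 and 4 N))); the arm keeps its last pose, push and grip.
It fails at once if a head is squeezed with more than 65 N on each cheek (130 N for both pads together) (contact force between any of head_a, head_b and the fingers above 130 N).
It fails at once if a head is let go or dropped from more than 20 mm above the bench ((height (world z) of head_a_centre above 0.0645 m and contact force between head_a and the fingers below 0.05 N) or (height (world z) of head_b_centre above 0.0645 m and contact force between head_b and the fingers below 0.05 N)).
It fails at once if another thing on the bench is moved more than 30 mm (distance of any of chisel, mallet_handle, tape_measure, try_square, glue_bottle, drilled_block, screw_tin, sanding_block from where it was at the start of the episode above 0.03 m).
It also fails if it takes over 59 s, if anything falls off the work surface, if the arm or the gripper's body presses on something with over 40 N, if the wrist force passes 120 N, or if a joint passes its speed limit or range.

### The arm

A 6-joint arm with a two-finger parallel gripper is mounted at the origin on the work surface. World frame = base frame: x ahead of the robot, y to its left, z up, the work surface at z = 0. Lengths are in m, angles in rad, forces in N, time in s.
With the tool pointing down it reaches from about 0.25 to 0.8 m from the base axis. Payload 8.5 kg.
Tool frame: the origin (TCP) lies midway between the tips of the shut fingers; the grasp point (between the pads) lies behind it (r.grip_point_offset is the z of the grasp point in the tool frame, in m); z points along the fingers, y is the direction in which the jaws open and shut (so a half turn about z gives the same grasp; the last joint's range is limited). The gripper opens to 85 mm and grips with 20 to 120 N. Pads are 22 mm wide; open, the fingers measure 114 mm over their backs; the gripper's body (76 mm by 85 mm) begins 54 mm behind the grasp point. The pads swing forward as they close: fully open they stand 13 mm farther back than shut.
Start: joints at [-1.233, 0.238, -0.013, 1.319, 0, 1.571], TCP at [0.174, -0.495, 0.231] pointing down, gripper open.
Joint ranges: [-2.66, 2.66], [-1.03, 1.9], [-1.14, 1.46], [-1.82, 2.27], [-1.45, 1.34], [-3.14, 3.14]. Speed limits (rad/s): [2.22, 2.22, 2.79, 3.14, 3.14, 3.14].

### API

Orientations are given as a 3x3 rotation matrix whose columns are the frame's x, y, z axes.
In Python, from plant import r, capture, camera_model, ticket gives the robot as it stands.
- The arm moves only by the tool jog_arm, never from a script. Its argument "motion" is a list that holds one entry, the list of rows, each a list of 7 numbers: the shift along the tool's x, y, z in cm, then the turn, a rotation vector about the tool's x, y, z in degrees, then the opening, from 0 (shut) to 1 (fully open). In form: [[[x, y, z, ax, ay, az, jaw], ...]]. A call has 1 to 8 rows; each row shifts and turns the commanded pose from where the row before left it, along the tool's axes as they then stand; what a row does not reach is not made up. A row lasts 1/10 s, in which the tool goes at most 50 mm and 8.59 degrees, less where a joint would pass 70% of its speed; a pose out of reach is approached as far as the arm can. A call with a gripper value outside its range is refused whole. The fingers move at their own pace and stop on an object; the grip force is fixed at half the most. Time passes only in rows, so rows that do not move let the fingers close. It gives the time, the measured TCP pose, the force and the opening at its end, in the units of the state.
- r.get_state(): the state, without advancing time (a new reading comes with each control period).
- capture(name): name is "side" or "top"; returns (picture, depth): 400x640x3 uint8, red, green, blue; 400x640 float32, m along the optical axis (not along the pixel's ray), 0 where there is no reading.
- camera_model(name): a dict with "fx", "fy", "cx", "cy" (pixels), "k1" (the pictures are not rectified: a ray, as slopes to the right and down, at radius r is drawn at 1 + k1 r^2 times it, then the intrinsics apply), "view" (4x4, takes a point from world to camera coordinates). Camera axes: x right, y up, looking along -z (the intrinsics and any distortion apply to the point x, -y, -z); pixel columns grow to the right and rows downward; lengths in m; the calibration is good to about 2 mm. A picture is of the moment at which its call begins. camera_model takes no time and is no camera call.
- ticket.job_done(): hands the job in, once; it reports no verdict.
The state is a dict: "time": time; "joint_pos": joint angles; "qvel": joint speeds; "joint_efforts": joint torques, N m; "eef_pos": TCP position; "ee_rot": TCP orientation; "contact_force": force on the tool from outside, world axes, zero at the start; "ft_torque": the same for the moment, N m; "gripper_width": opening from 0.0 (shut) to 1.0 (fully open).
Only numpy, scipy, OpenCV 4.12 (cv2) and the standard library are available. Lean on these libraries where they do the work, as an engineer would, in place of code of your own. Each camera call takes 0.05 s, during which the arm holds its last target.

## Working session

There is one attempt and no reset: what is moved stays moved. The work goes in short steps, Python scripts to look and compute and a tool call to move; the robot and the scene stay as the last step left them, time stands still between calls to the robot, and variables do not carry over. Pictures are saved under pics/ and viewed, and the job is handed in when it is done.

Besides the shell and the picture viewer there is one more tool, called after "Call:" in YAML: its name, and indented under it one key for each argument. jog_arm: Moves the arm, as the interface text tells. Its arguments: {"type":"object","properties":{"motion":{"type":"array","items":{"type":"array","items":{"type":"array","items":{"type":"number"}}}}},"required":["motion"]}

```bash
mkdir -p pics; ls
cat > h.py <<'E'
import numpy as np, cv2
from plant import r, capture, camera_model, ticket
def save(n,im): cv2.imwrite(n,im[:,:,::-1])
def pt(cam,u,v,d):
    m=camera_model(cam); x=(u-m['cx'])/m['fx']; y=(v-m['cy'])/m['fy']
    a,b=x,y
    for _ in range(20):
        s=1+m['k1']*(a*a+b*b); a,b=x/s,y/s
    p=np.array([a*d,-b*d,-d,1]) if np.isscalar(d) else np.stack([a*d,-b*d,-d,np.ones_like(d)])
    return (np.linalg.inv(np.array(m['view']))@p)[:3]
def ptz(cam,u,v,z):
    a=pt(cam,u,v,0.3);b=pt(cam,u,v,1.0); t=(z-a[2])/(b[2]-a[2]); return a+t*(b-a)
E
python3 - <<'E'
from h import *
for n in ("top","side"):
    p,d=capture(n); save(f"pics/{n}0.png",p); np.savez(f"{n}0.npz",p=p,d=d)
s=r.get_state()
print({k:np.round(v,3).tolist() for k,v in s.items()}, r.grip_point_offset)
E
```

```text
pics
{'time': 0.1, 'joint_pos': [-1.233, 0.239, -0.014, 1.319, -0.0, 1.571], 'qvel': [-0.0, -0.001, 0.002, -0.0, 0.0, -0.001], 'joint_efforts': [-0.001, -53.972, 34.7, 0.013, -0.0, -0.0], 'eef_pos': [0.174, -0.495, 0.231], 'ee_rot': [[0.943, 0.331, -0.0], [0.331, -0.943, 0.001], [-0.0, -0.001, -1.0]], 'contact_force': [0.64, 0.168, -0.134], 'ft_torque': [-0.034, 0.041, 0.03], 'gripper_width': 0.998} -0.0187
```

View pics/top0.png

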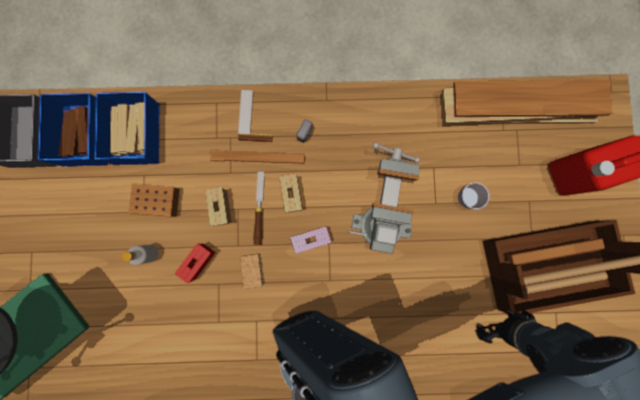

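View pics/side0.png

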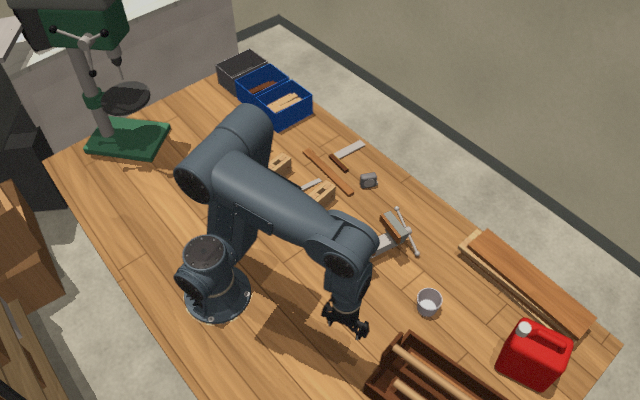

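The top view shows pale heads at (218,206) and (291,193), with the chisel between them at (259,205). The look-alikes are pink at (311,240) and red at (194,263), plus the cork block at (251,270). The vice is at (390,205). I choose the two pale heads and check them in a close crop.

Run:
```python
from h import *
z=np.load("top0.npz");p,d=z['p'],z['d']
save("pics/c1.png",cv2.resize(p[130:290,170:330],None,fx=5,fy=3.75*1.0,interpolation=cv2.INTER_CUBIC) if 0 else cv2.resize(p[150:270,190:330],None,fx=5,fy=5,interpolation=cv2.INTER_CUBIC))
save("pics/c2.png",cv2.resize(p[135:255,340:440],None,fx=5,fy=5,interpolation=cv2.INTER_CUBIC))
m=camera_model("top"); print(m)
def w(u,v): return np.round(pt("top",u,v,float(d[v,u])),3)
for u,v in [(218,206),(212,195),(291,180),(291,205),(259,210),(259,190),(311,232),(385,218),(400,164),(391,190),(398,154),(370,230),(380,230)]: print(u,v,w(u,v),d[v,u])
```

```text
{'fx': 389.2147675774636, 'fy': 389.2147675774636, 'cx': 314.3108059110025, 'cy': 196.751867047637, 'k1': 0.013224746893253638, 'view': array([[-0.02782528, -0.99959106,  0.00659341,  0.0070392 ],
       [ 0.99549438, -0.02711191,  0.09086191, -0.55472866],
       [-0.09064599,  0.00909196,  0.99584167, -1.32087052],
       [ 0.        ,  0.        ,  0.        ,  1.        ]])}
218 206 [0.533 0.329 0.006] 1.3601032
212 195 [0.565 0.33  0.082] 1.2873851
291 180 [0.607 0.068 0.085] 1.2907887
291 205 [0.524 0.07  0.081] 1.2872217
259 210 [0.514 0.183 0.027] 1.3393904
259 190 [0.584 0.184 0.017] 1.3556821
311 232 [0.434 0.006 0.084] 1.2768914
385 218 [ 0.47  -0.224  0.161] 1.2054766
400 164 [ 0.638 -0.278  0.163] 1.2193663
391 190 [ 0.565 -0.262  0.085] 1.289445
398 154 [ 0.685 -0.291  0.085] 1.3006223
370 230 [ 0.435 -0.194  0.043] 1.3194395
380 230 [ 0.434 -0.212  0.13 ] 1.2328963
```

View pics/c1.png

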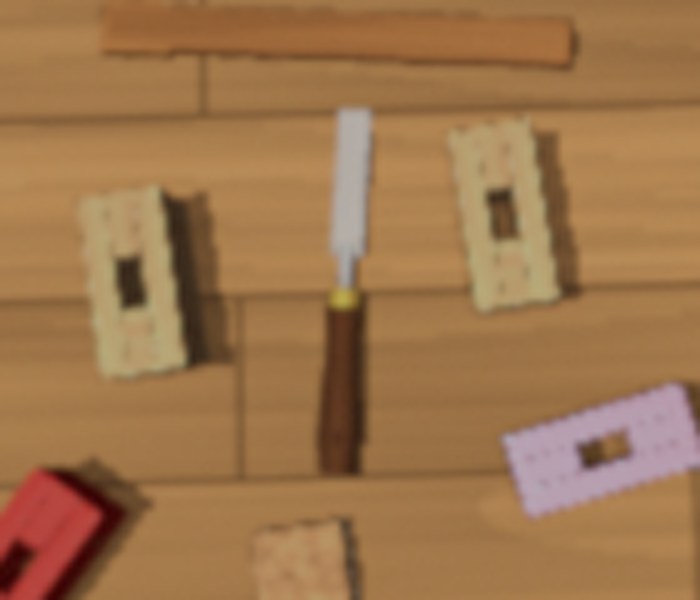

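View pics/c2.png

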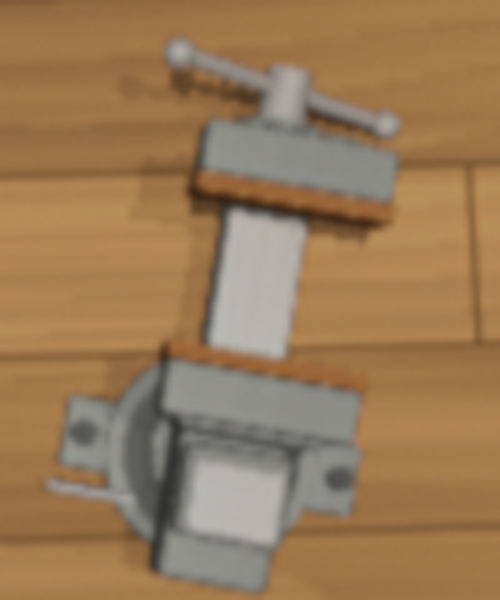

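The crop shows two pale beech heads with mortises at full-picture pixels (217,206) and (291,193), both with the long side along roughly +x. The vice gap lies between the timber cheeks at about v=176 and v=207. Next I measure from depth.

Run:
```python
from h import *
z=np.load("top0.npz");p,d=z['p'],z['d']
V,U=np.mgrid[0:400,0:640]
W=pt("top",U.ravel().astype(float),V.ravel().astype(float),d.ravel().astype(float)).T.reshape(400,640,3)
np.save("W.npy",W)
def rect(u0,u1,v0,v1,z0,z1):
    w=W[v0:v1,u0:u1].reshape(-1,3); k=(w[:,2]>z0)&(w[:,2]<z1); q=w[k]
    (c,s,a)=cv2.minAreaRect((q[:,:2]*1000).astype(np.float32))
    b=cv2.boxPoints((c,s,a)); e=b[1]-b[0]; f=b[2]-b[1]
    e=e if np.hypot(*e)>np.hypot(*f) else f
    print(np.round(c),np.round(s),"long dir deg",np.degrees(np.arctan2(e[1],e[0]))%180,q[:,2].mean(),len(q))
rect(200,240,180,235,.07,.1)
rect(270,310,165,220,.07,.1)
rect(345,435,202,225,.15,.18)
rect(345,435,150,190,.15,.18)
# corners by picture (pixels), intersect with height
def c(P,u0,v0,zz,s=5): return [np.round(ptz("top",u0+u/s,v0+v/s,zz)[:2],4) for u,v in P]
A=c([(80,200),(160,187),(188,365),(102,378)],190,150,.085)
B=c([(450,130),(530,118),(560,298),(480,310)],190,150,.085)
for n,P in(("A",A),("B",B)):
    P=np.array(P); print(n,P.mean(0),np.degrees(np.arctan2(*(P[0]+P[1]-P[2]-P[3])[::-1])), np.linalg.norm(P[1]-P[2]),np.linalg.norm(P[0]-P[1]))
print("fixed face edge",c([(165,343),(367,385)],340,135,.165))
print("moving face edge",c([(193,190),(390,222)],340,135,.165))
```

```text
[528. 317.] [121.  55.] long dir deg 7.7024474 0.08365017938390872 595
[567.  71.] [122.  55.] long dir deg 7.9146957 0.08436802682313095 554
[ 484. -246.] [125.  50.] long dir deg 78.17434 0.16351985644017858 624
[ 624. -275.] [124.  47.] long dir deg 78.13179 0.16386579060065937 591
A [0.526125 0.31475 ] 7.6424469391494245 0.11919169434151024 0.05318956664610078
B [0.564725 0.069   ] 8.146792065164588 0.12139621081401179 0.05360783524821721
fixed face edge [array([ 0.5158, -0.1879]), array([ 0.4864, -0.3117])]
moving face edge [array([ 0.6109, -0.2094]), array([ 0.5874, -0.3311])]
```

```bash
cat >> h.py <<'E'
from scipy.spatial.transform import Rotation as Ro
def go(x,y,z,yaw):
    s=r.get_state(); R=np.array(s['ee_rot']); p=np.array(s['eef_pos'])
    c,n=np.cos(np.radians(yaw)),np.sin(np.radians(yaw))
    T=np.array([[c,n,0],[n,-c,0],[0,0,-1]])
    print("t",s['time'],"rot first deg",np.round(Ro.from_matrix(R.T@T).as_rotvec(degrees=True),2),"shift now cm",np.round(R.T@(np.array([x,y,z])-p)*100,2),"shift after rot",np.round(T.T@(np.array([x,y,z])-p)*100,2))
E
python3 -c "
from h import *
go(.566,.070,.16,7.8)"
```

```text
t 0.1 rot first deg [-7.000e-02  1.000e-02  1.156e+01] shift now cm [ 55.72 -40.3    7.12] shift after rot [ 46.52 -50.66   7.07]
```

Call:
jog_arm:
  motion:
    - [[0, 0, 0, 0, 0, 5.78, 1], [0, 0, 0, 0, 0, 5.78, 1], [2.9, -3.16, 0.1, 0, 0, 0, 1], [2.9, -3.16, 0.1, 0, 0, 0, 1], [2.9, -3.16, 0.1, 0, 0, 0, 1], [2.9, -3.16, 0.1, 0, 0, 0, 1], [2.9, -3.16, 0.1, 0, 0, 0, 1], [2.9, -3.16, 0.1, 0, 0, 0, 1]]

```text
time: 0.9
eef_pos: [0.3211, -0.2823, 0.2251]
ee_rot: [[0.991, 0.135, -0.0], [0.135, -0.991, 0.0], [-0.0, -0.0, -1.0]]
contact_force: [0.7, 0.1, -0.9]
gripper_width: 1.001
```

Call:
jog_arm:
  motion:
    - [[2.9, -3.16, 0.1, 0, 0, 0, 1], [2.9, -3.16, 0.3, 0, 0, 0, 1], [2.9, -3.16, 0.3, 0, 0, 0, 1], [2.9, -3.16, 0.5, 0, 0, 0, 1], [2.9, -3.16, 0.5, 0, 0, 0, 1], [2.9, -3.16, 0.5, 0, 0, 0, 1], [2.9, -3.16, 0.5, 0, 0, 0, 1], [0, 0, 0, 0, 0, 0, 1]]

```text
time: 1.7
eef_pos: [0.4937, -0.0335, 0.1971]
ee_rot: [[0.99, 0.14, -0.001], [0.14, -0.99, 0.001], [-0.0, -0.001, -1.0]]
contact_force: [0.1, -0.7, -0.2]
gripper_width: 0.999
```

```bash
python3 -c "
from h import *
go(.566,.070,.16,7.8)"
```

```text
t 1.7 rot first deg [-0.07  0.02  0.24] shift now cm [ 8.61 -9.24  3.72] shift after rot [ 8.57 -9.28  3.71]
```

Call:
jog_arm:
  motion:
    - [[2.15, -2.31, 0.9, 0, 0, 0, 1], [2.15, -2.31, 0.9, 0, 0, 0, 1], [2.15, -2.31, 0.9, 0, 0, 0, 1], [2.15, -2.31, 0.9, 0, 0, 0, 1], [0, 0, 0, 0, 0, 0, 1], [0, 0, 0, 0, 0, 0, 1]]

```text
time: 2.3
eef_pos: [0.5639, 0.0659, 0.1616]
ee_rot: [[0.991, 0.137, -0.002], [0.137, -0.991, -0.0], [-0.002, 0.0, -1.0]]
contact_force: [-1.1, -0.1, 0.1]
gripper_width: 1.002
```

```bash
python3 -c "
from h import *
go(.566,.070,.04,7.8); F=[]
p,d=capture('top'); save('pics/t1.png',cv2.resize(p[140:260,210:370],None,fx=5,fy=5,interpolation=cv2.INTER_CUBIC))
for i in range(3): print(np.round(r.get_state()['contact_force'],2)); capture('side')
"
```

```text
t 2.3 rot first deg [0.01 0.11 0.05] shift now cm [ 0.29 -0.37 12.16] shift after rot [ 0.27 -0.37 12.16]
[-0.06  0.27  0.74]
[ 0.04 -0.24  0.41]
[-0.12 -0.96 -0.29]
```

View pics/t1.png

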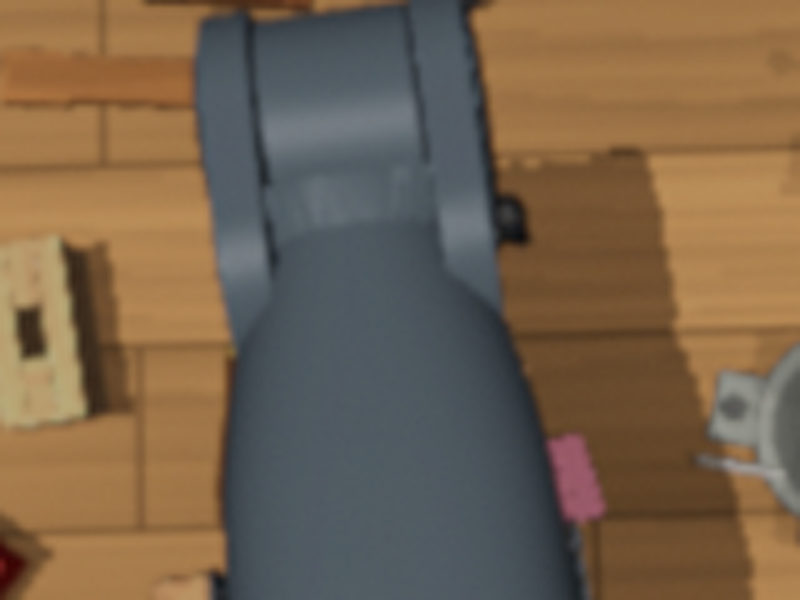

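The arm hides the head from above, and the pose agrees with my measurement, so I go down.

Call:
jog_arm:
  motion:
    - [[0.15, -0.2, 2, 0, 0, 0, 1], [0.15, -0.2, 2.5, 0, 0, 0, 1], [0, 0, 2.5, 0, 0, 0, 1], [0, 0, 2.5, 0, 0, 0, 1], [0, 0, 1.5, 0, 0, 0, 1], [0, 0, 1.1, 0, 0, 0, 1], [0, 0, 0, 0, 0, 0, 1], [0, 0, 0, 0, 0, 0, 1]]

```text
time: 3.3
eef_pos: [0.5672, 0.0701, 0.042]
ee_rot: [[0.991, 0.135, 0.001], [0.135, -0.991, 0.0], [0.001, -0.0, -1.0]]
contact_force: [0.7, -0.8, 0.3]
gripper_width: 0.997
```

```bash
python3 -c "
from h import *
go(.566,.070,.04,7.8)
p,d=capture('side'); save('pics/s1.png',cv2.resize(p[110:240,200:380],None,fx=4,fy=4,interpolation=cv2.INTER_CUBIC))
"
```

```text
t 3.3 rot first deg [-0.   -0.04 -0.03] shift now cm [-0.12 -0.    0.2 ] shift after rot [-0.12 -0.    0.2 ]
```

View pics/s1.png

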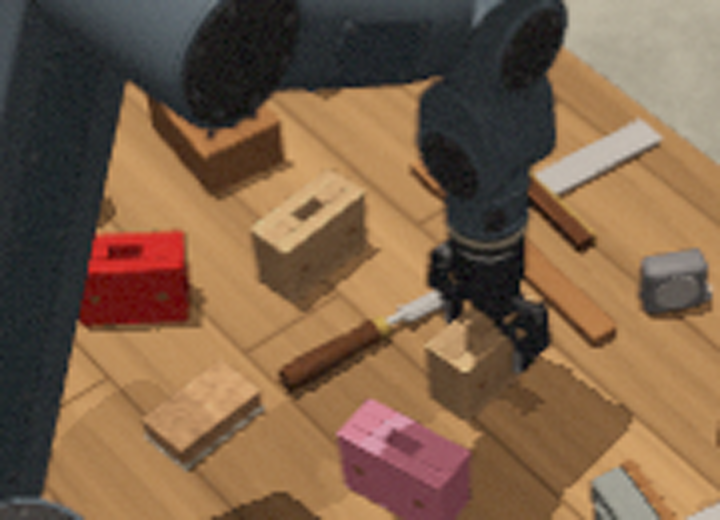

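The side picture shows the fingers straddling head B at crop (470,350), with head A at crop (310,240) free and the chisel untouched. Now I close in small steps and watch the opening.

Call:
jog_arm:
  motion:
    - [[0, 0, 0, 0, 0, 0, 0.72], [0, 0, 0, 0, 0, 0, 0.68], [0, 0, 0, 0, 0, 0, 0.66], [0, 0, 0, 0, 0, 0, 0.64], [0, 0, 0, 0, 0, 0, 0.64], [0, 0, 0, 0, 0, 0, 0.64]]

```text
time: 3.95
eef_pos: [0.5674, 0.0714, 0.0421]
ee_rot: [[0.991, 0.136, 0.001], [0.136, -0.991, 0.002], [0.002, -0.002, -1.0]]
contact_force: [-0.9, 6.3, 5.5]
gripper_width: 0.647
```

Call:
jog_arm:
  motion:
    - [[0, 0, 0, 0, 0, 0, 0.62], [0, 0, 0, 0, 0, 0, 0.62], [0, 0, 0, 0, 0, 0, 0.62]]

```text
time: 4.25
eef_pos: [0.5674, 0.0714, 0.0423]
ee_rot: [[0.991, 0.136, 0.001], [0.136, -0.991, 0.002], [0.002, -0.002, -1.0]]
contact_force: [-1.2, 5.3, 6.8]
gripper_width: 0.637
```

Call:
jog_arm:
  motion:
    - [[0, 0, 0, 0, 0, 0, 0.6], [0, 0, 0, 0, 0, 0, 0.6], [0, 0, 0, 0, 0, 0, 0.6]]

```text
time: 4.55
eef_pos: [0.5673, 0.0714, 0.0423]
ee_rot: [[0.991, 0.136, 0.001], [0.136, -0.991, 0.002], [0.002, -0.002, -1.0]]
contact_force: [-2.3, 5.6, 7.2]
gripper_width: 0.638
```

```bash
cat >> h.py <<'E'
def avg(n=8):
    w=[];f=[]
    for i in range(n):
        s=r.get_state(); w.append(s['gripper_width']); f.append(s['contact_force']); capture('side')
    print("t",s['time'],"width",np.mean(w).round(4),np.std(w).round(4),"F",np.mean(f,0).round(2),np.std(f,0).round(2),"pos",np.round(s['eef_pos'],4))
E
python3 -c "
from h import *
avg(6)"
```

```text
t 4.8 width 0.6369 0.0021 F [-1.64  5.45  7.12] [0.41 0.62 0.34] pos [0.5673 0.0714 0.0423]
```

Call:
jog_arm:
  motion:
    - [[0, 0, 0, 0, 0, 0, 0.63], [0, 0, 0, 0, 0, 0, 0.63], [0, 0, 0, 0, 0, 0, 0.63]]

```text
time: 5.15
eef_pos: [0.5674, 0.0714, 0.0423]
ee_rot: [[0.991, 0.136, 0.001], [0.136, -0.991, 0.002], [0.002, -0.002, -1.0]]
contact_force: [-2.1, 5.0, 7.2]
gripper_width: 0.638
```

```bash
python3 -c "
from h import *
avg(6)"
```

```text
t 5.4 width 0.6374 0.0014 F [-1.63  4.98  7.21] [0.35 0.47 0.32] pos [0.5674 0.0714 0.0423]
```

Call:
jog_arm:
  motion:
    - [[0, 0, 0, 0, 0, 0, 0.64], [0, 0, 0, 0, 0, 0, 0.64], [0, 0, 0, 0, 0, 0, 0.64]]

```text
time: 5.75
eef_pos: [0.5674, 0.0713, 0.0422]
ee_rot: [[0.991, 0.136, 0.001], [0.136, -0.991, 0.002], [0.002, -0.001, -1.0]]
contact_force: [-1.5, 5.5, 6.6]
gripper_width: 0.641
```

```bash
python3 -c "
from h import *
avg(6)"
```

```text
t 6.0 width 0.6412 0.0013 F [-1.38  5.62  6.8 ] [0.51 0.3  0.46] pos [0.5674 0.0713 0.0422]
```

Commanding 0.64 holds 0.641, between first touch (0.647) and full squeeze (0.637), so the grip is roughly 35 N. I use that and test it on a low lift.

Call:
jog_arm:
  motion:
    - [[0, 0, -0.3, 0, 0, 0, 0.64], [0, 0, -0.5, 0, 0, 0, 0.64], [0, 0, -0.5, 0, 0, 0, 0.64], [0, 0, 0, 0, 0, 0, 0.64], [0, 0, 0, 0, 0, 0, 0.64]]

```text
time: 6.55
eef_pos: [0.5669, 0.0703, 0.0544]
ee_rot: [[0.991, 0.135, 0.0], [0.135, -0.991, -0.0], [0.0, 0.0, -1.0]]
contact_force: [0.9, -0.2, -5.0]
gripper_width: 0.64
```

```bash
python3 -c "
from h import *
avg(8)
p,d=capture('side'); save('pics/s2.png',cv2.resize(p[140:230,260,None].reshape(90,1,3) if 0 else p[150:240,270:380],None,fx=6,fy=6,interpolation=cv2.INTER_CUBIC))
"
```

```text
t 6.9 width 0.6402 0.0015 F [ 0.2  -0.14 -5.29] [0.45 0.46 0.48] pos [0.5668 0.0704 0.0542]
```

View pics/s2.png

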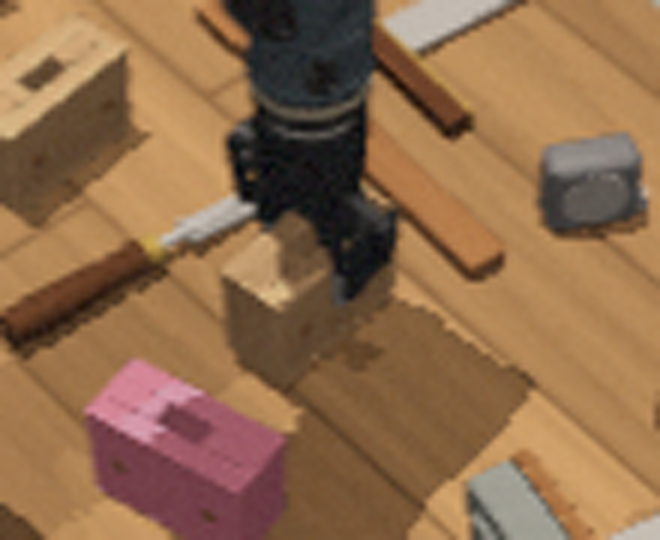

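The head is off the bench at about 5.3 N. I raise it well clear and weigh it properly.

Call:
jog_arm:
  motion:
    - [[0, 0, -0.8, 0, 0, 0, 0.64], [0, 0, -0.8, 0, 0, 0, 0.64], [0, 0, -0.6, 0, 0, 0, 0.64], [0, 0, 0, 0, 0, 0, 0.64], [0, 0, 0, 0, 0, 0, 0.64]]

```text
time: 7.5
eef_pos: [0.567, 0.0705, 0.0766]
ee_rot: [[0.991, 0.136, 0.001], [0.136, -0.991, 0.0], [0.001, -0.0, -1.0]]
contact_force: [0.4, 0.2, -4.9]
gripper_width: 0.641
```

```bash
python3 -c "
from h import *
avg(12); go(.5665,.0705,.043,7.8)
"
```

```text
t 8.05 width 0.6411 0.0022 F [ 0.04  0.07 -5.14] [0.55 0.36 0.65] pos [0.5669 0.0704 0.0763]
t 8.1 rot first deg [-0.01  0.01 -0.  ] shift now cm [-0.03 -0.01  3.32] shift after rot [-0.03 -0.01  3.32]
```

Call:
jog_arm:
  motion:
    - [[0, 0, 0.8, 0, 0, 0, 0.64], [0, 0, 0.8, 0, 0, 0, 0.64], [0, 0, 0.8, 0, 0, 0, 0.64], [0, 0, 0.5, 0, 0, 0, 0.64], [0, 0, 0.3, 0, 0, 0, 0.64], [0, 0, 0.15, 0, 0, 0, 0.64], [0, 0, 0, 0, 0, 0, 0.64], [0, 0, 0, 0, 0, 0, 0.64]]

```text
time: 8.9
eef_pos: [0.5671, 0.0705, 0.0431]
ee_rot: [[0.991, 0.136, 0.0], [0.136, -0.991, 0.0], [0.0, -0.0, -1.0]]
contact_force: [-0.0, -0.2, -5.4]
gripper_width: 0.641
```

Call:
jog_arm:
  motion:
    - [[0, 0, 0.1, 0, 0, 0, 0.64], [0, 0, 0, 0, 0, 0, 0.64], [0, 0, 0.1, 0, 0, 0, 0.64], [0, 0, 0, 0, 0, 0, 0.64]]

```text
time: 9.3
eef_pos: [0.5671, 0.0705, 0.0421]
ee_rot: [[0.991, 0.136, 0.001], [0.136, -0.991, 0.0], [0.001, -0.0, -1.0]]
contact_force: [-3.8, 0.8, 8.3]
gripper_width: 0.643
```

Call:
jog_arm:
  motion:
    - [[0, 0, -0.1, 0, 0, 0, 0.64], [0, 0, 0, 0, 0, 0, 0.68], [0, 0, 0, 0, 0, 0, 0.75], [0, 0, 0, 0, 0, 0, 0.9], [0, 0, 0, 0, 0, 0, 1], [0, 0, 0, 0, 0, 0, 1]]

```text
time: 9.9
eef_pos: [0.5669, 0.0704, 0.0418]
ee_rot: [[0.991, 0.136, 0.0], [0.136, -0.991, 0.0], [0.0, -0.0, -1.0]]
contact_force: [-1.1, -1.4, -0.1]
gripper_width: 1.001
```

Call:
jog_arm:
  motion:
    - [[0, 0, -1, 0, 0, 0, 1], [0, 0, -2, 0, 0, 0, 1], [0, 0, -3, 0, 0, 0, 1], [0, 0, -3.5, 0, 0, 0, 1], [0, 0, -3, 0, 0, 0, 1], [0, 0, 0, 0, 0, 0, 1]]

```text
time: 10.5
eef_pos: [0.5691, 0.0707, 0.1719]
ee_rot: [[0.991, 0.136, 0.007], [0.136, -0.991, 0.001], [0.007, -0.0, -1.0]]
contact_force: [1.5, -0.3, 0.6]
gripper_width: 1.001
```

```bash
python3 -c "
from h import *
avg(6); go(.5275,.3165,.165,7.7)
"
```

```text
t 10.75 width 0.9999 0.0021 F [-0.05  0.11  0.27] [0.8  0.42 0.23] pos [0.5662 0.0704 0.1659]
t 10.8 rot first deg [-0.01  0.11  0.09] shift now cm [ -0.5  -24.91   0.09] shift after rot [ -0.54 -24.91   0.08]
```

Call:
jog_arm:
  motion:
    - [[0, -2, 0, 0, 0, 0, 1], [-0.1, -3.5, 0, 0, 0, 0, 1], [-0.1, -4, 0, 0, 0, 0, 1], [-0.1, -4, 0, 0, 0, 0, 1], [-0.1, -4, 0, 0, 0, 0, 1], [-0.1, -4, 0, 0, 0, 0, 1], [0, -3.4, 0, 0, 0, 0, 1], [0, 0, 0, 0, 0, 0, 1]]

```text
time: 11.6
eef_pos: [0.5358, 0.2064, 0.1768]
ee_rot: [[0.949, 0.313, -0.029], [0.314, -0.945, 0.087], [-0.0, -0.092, -0.996]]
contact_force: [0.5, 0.3, -0.5]
gripper_width: 0.999
```

```bash
python3 -c "
from h import *
avg(4); go(.5275,.3165,.042,7.7)
p,d=capture('top'); save('pics/t2.png',cv2.resize(p[140:260,180:340],None,fx=5,fy=5,interpolation=cv2.INTER_CUBIC)); np.savez('t2.npz',p=p,d=d)
"
```

```text
t 11.75 width 0.9993 0.0029 F [ 0.1  -0.18 -0.29] [0.3  0.29 0.36] pos [0.5363 0.204  0.1762]
t 11.8 rot first deg [-5.16  0.54 10.37] shift now cm [ 2.67 -9.74 14.36] shift after rot [  0.63 -11.3   13.42]
```

View pics/t2.png

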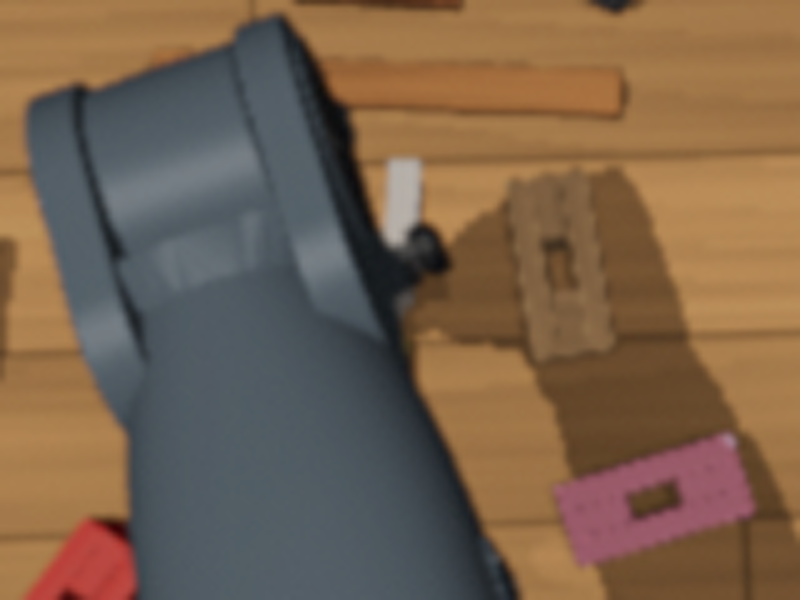

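Head B stands where it was. The tool pose drifted (yaw 18°, tilted 5°), so I check the joints.

```bash
python3 -c "
from h import *
s=r.get_state(); print(np.round(s['joint_pos'],3),np.round(s['qvel'],3),np.round(s['eef_pos'],4))
"
```

```text
[ 0.314  0.344 -0.008  1.22   0.09   3.141] [-0.006 -0.002  0.    -0.001 -0.001 -0.001] [0.5364 0.2035 0.1762]
```

Joint 6 has hit its limit. From the readings, yaw = j1 − j6 + 180°, so I use the half-turned grasp (yaw 187.7°). I correct the tilt first and then turn.

```bash
python3 -c "
from h import *
go(.5364,.2035,.176,30)
"
```

```text
t 11.85 rot first deg [ -5.17  -0.46 -11.93] shift now cm [-0.    0.    0.02] shift after rot [-0.   -0.    0.02]
```

Call:
jog_arm:
  motion:
    - [[0, 0, 0, -2.6, -0.2, -6, 1], [0, 0, 0, -2.6, -0.2, -6, 1], [0, 0, 0, 0, 0, -8, 1], [0, 0, 0, 0, 0, -8, 1], [0, 0, 0, 0, 0, -8, 1], [0, 0, 0, 0, 0, -8, 1], [0, 0, 0, 0, 0, -8, 1], [0, 0, 0, 0, 0, -8, 1]]

```text
time: 12.65
eef_pos: [0.5365, 0.2033, 0.1761]
ee_rot: [[0.202, 0.979, 0.001], [0.979, -0.202, 0.0], [0.0, 0.001, -1.0]]
contact_force: [-0.6, 1.0, 1.0]
gripper_width: 0.999
```

Call:
jog_arm:
  motion:
    - [[0, 0, 0, 0, 0, -8.4, 1], [0, 0, 0, 0, 0, -8.4, 1], [0, 0, 0, 0, 0, -8.4, 1], [0, 0, 0, 0, 0, -8.4, 1], [0, 0, 0, 0, 0, -8.4, 1], [0, 0, 0, 0, 0, -8.4, 1], [0, 0, 0, 0, 0, -8.4, 1], [0, 0, 0, 0, 0, -8.4, 1]]

```text
time: 13.45
eef_pos: [0.5366, 0.2033, 0.1762]
ee_rot: [[-0.825, 0.565, 0.001], [0.565, 0.825, 0.0], [-0.001, 0.001, -1.0]]
contact_force: [-0.7, -0.5, -1.0]
gripper_width: 0.995
```

```bash
python3 -c "
from h import *
go(.5275,.3165,.165,187.7)
"
```

```text
t 13.45 rot first deg [ 3.000e-02  7.000e-02 -4.212e+01] shift now cm [7.15 8.83 1.12] shift after rot [-0.62 11.34  1.12]
```

Call:
jog_arm:
  motion:
    - [[0, 0, 0, 0, 0, -8.4, 1], [0, 0, 0, 0, 0, -8.4, 1], [0, 0, 0, 0, 0, -8.4, 1], [0, 0, 0, 0, 0, -8.4, 1], [0, 0, 0, 0, 0, -8.4, 1], [-0.2, 3, 0.3, 0, 0, 0, 1], [-0.2, 4, 0.4, 0, 0, 0, 1], [-0.2, 4, 0.4, 0, 0, 0, 1]]

```text
time: 14.25
eef_pos: [0.5288, 0.314, 0.1653]
ee_rot: [[-0.992, -0.124, 0.002], [-0.124, 0.992, 0.0], [-0.002, 0.0, -1.0]]
contact_force: [0.8, -0.4, -0.1]
gripper_width: 1.005
```

Call:
jog_arm:
  motion:
    - [[0, 0, 0, 0, 0, 0, 1], [0, 0, 0, 0, 0, 0, 1]]

```text
time: 14.45
eef_pos: [0.5282, 0.3139, 0.1647]
ee_rot: [[-0.992, -0.128, 0.001], [-0.128, 0.992, -0.0], [-0.001, -0.0, -1.0]]
contact_force: [-1.0, -0.3, 0.9]
gripper_width: 1.004
```

```bash
python3 -c "
from h import *
go(.5275,.3165,.042,187.7)
"
```

```text
t 14.45 rot first deg [-0.03  0.03 -0.35] shift now cm [ 0.04  0.27 12.27] shift after rot [ 0.03  0.26 12.27]
```

Call:
jog_arm:
  motion:
    - [[0, 0.13, 2, 0, 0, -0.3, 1], [0, 0.13, 2.5, 0, 0, 0, 1], [0, 0, 2.5, 0, 0, 0, 1], [0, 0, 2.5, 0, 0, 0, 1], [0, 0, 1.6, 0, 0, 0, 1], [0, 0, 1.1, 0, 0, 0, 1], [0, 0, 0, 0, 0, 0, 1], [0, 0, 0, 0, 0, 0, 1]]

```text
time: 15.25
eef_pos: [0.5287, 0.3161, 0.044]
ee_rot: [[-0.991, -0.132, 0.002], [-0.132, 0.991, 0.001], [-0.002, 0.0, -1.0]]
contact_force: [0.5, 0.3, 0.8]
gripper_width: 1.003
```

```bash
python3 -c "
from h import *
go(.5275,.3165,.042,187.7)
p,d=capture('side'); save('pics/s3.png',cv2.resize(p[110:240,200:380],None,fx=4,fy=4,interpolation=cv2.INTER_CUBIC))
"
```

```text
t 15.25 rot first deg [ 0.02  0.12 -0.14] shift now cm [0.11 0.06 0.2 ] shift after rot [0.11 0.06 0.2 ]
```

View pics/s3.png

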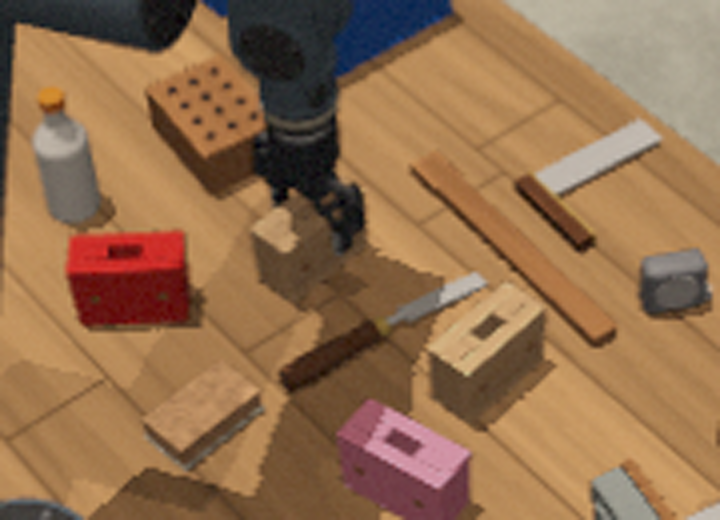

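The fingers straddle head A at crop (300,240), B stands upright at (485,350), and nothing else has moved. I close and test-lift.

Call:
jog_arm:
  motion:
    - [[0, 0, 0.1, 0, 0, 0, 0.72], [0, 0, 0.1, 0, 0, 0, 0.68], [0, 0, 0, 0, 0, 0, 0.66], [0, 0, 0, 0, 0, 0, 0.64], [0, 0, 0, 0, 0, 0, 0.64], [0, 0, 0, 0, 0, 0, 0.64], [0, 0, 0, 0, 0, 0, 0.64], [0, 0, 0, 0, 0, 0, 0.64]]

```text
time: 16.1
eef_pos: [0.5286, 0.3174, 0.042]
ee_rot: [[-0.991, -0.133, 0.002], [-0.133, 0.991, 0.002], [-0.003, 0.002, -1.0]]
contact_force: [-0.7, 4.6, 6.0]
gripper_width: 0.642
```

Call:
jog_arm:
  motion:
    - [[0, 0, -0.3, 0, 0, 0, 0.64], [0, 0, -0.5, 0, 0, 0, 0.64], [0, 0, -0.5, 0, 0, 0, 0.64], [0, 0, 0, 0, 0, 0, 0.64], [0, 0, 0, 0, 0, 0, 0.64]]

```text
time: 16.6
eef_pos: [0.5282, 0.3164, 0.0543]
ee_rot: [[-0.991, -0.132, 0.001], [-0.132, 0.991, 0.0], [-0.001, -0.0, -1.0]]
contact_force: [-0.3, 0.6, -3.8]
gripper_width: 0.639
```

```bash
python3 -c "
from h import *
avg(6)
"
```

```text
t 16.85 width 0.6422 0.0031 F [ 0.16  0.11 -3.34] [0.5  0.31 0.39] pos [0.528  0.3164 0.054 ]
```

Call:
jog_arm:
  motion:
    - [[0, 0, -0.8, 0, 0, 0, 0.64], [0, 0, -0.8, 0, 0, 0, 0.64], [0, 0, -0.6, 0, 0, 0, 0.64], [0, 0, 0, 0, 0, 0, 0.64], [0, 0, 0, 0, 0, 0, 0.64]]

```text
time: 17.4
eef_pos: [0.5283, 0.3166, 0.0766]
ee_rot: [[-0.991, -0.132, 0.002], [-0.132, 0.991, 0.001], [-0.002, 0.0, -1.0]]
contact_force: [0.2, -0.3, -3.9]
gripper_width: 0.647
```

```bash
python3 -c "
from h import *
avg(12); p,d=capture('side'); save('pics/s4.png',cv2.resize(p[110:240,200:380],None,fx=4,fy=4,interpolation=cv2.INTER_CUBIC))
"
```

```text
t 17.95 width 0.6434 0.0022 F [ 0.09 -0.02 -3.34] [0.46 0.49 0.53] pos [0.5281 0.3165 0.0762]
```

View pics/s4.png

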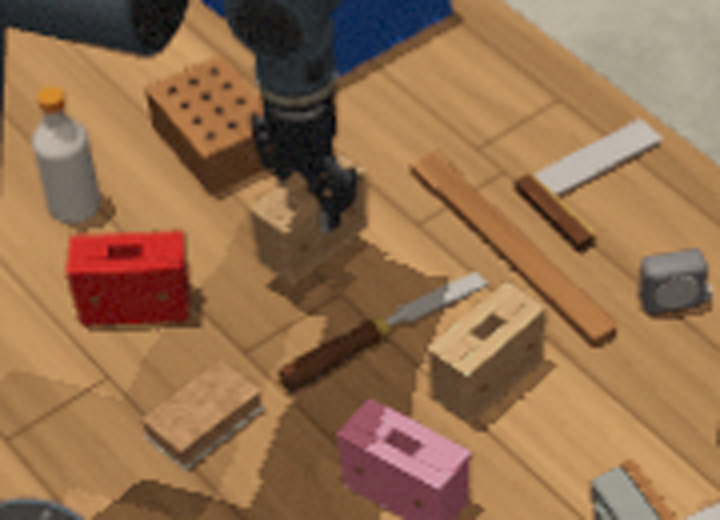

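A is lifted clear at 3.34 N against B's 5.2 N, so A is the lighter head. The picture shows A in the air at crop (310,230) and B standing at (485,350). I put A back.

Call:
jog_arm:
  motion:
    - [[0, 0, 0.8, 0, 0, 0, 0.64], [0, 0, 0.8, 0, 0, 0, 0.64], [0, 0, 0.8, 0, 0, 0, 0.64], [0, 0, 0.5, 0, 0, 0, 0.64], [0, 0, 0.3, 0, 0, 0, 0.64], [0, 0, 0.15, 0, 0, 0, 0.64], [0, 0, 0, 0, 0, 0, 0.64], [0, 0, 0, 0, 0, 0, 0.64]]

```text
time: 18.85
eef_pos: [0.5283, 0.3166, 0.043]
ee_rot: [[-0.991, -0.132, 0.002], [-0.132, 0.991, 0.001], [-0.002, 0.0, -1.0]]
contact_force: [0.3, 0.2, -2.8]
gripper_width: 0.645
```

Call:
jog_arm:
  motion:
    - [[0, 0, 0.1, 0, 0, 0, 0.64], [0, 0, 0, 0, 0, 0, 0.64], [0, 0, 0.1, 0, 0, 0, 0.64], [0, 0, 0, 0, 0, 0, 0.64]]

```text
time: 19.25
eef_pos: [0.5284, 0.3167, 0.0419]
ee_rot: [[-0.991, -0.133, 0.002], [-0.133, 0.991, 0.001], [-0.002, 0.001, -1.0]]
contact_force: [-2.8, -0.3, 5.8]
gripper_width: 0.64
```

Landed (5.8 N upward). I release, rise, and go back to B at yaw 187.8°.

Call:
jog_arm:
  motion:
    - [[0, 0, -0.1, 0, 0, 0, 0.64], [0, 0, 0, 0, 0, 0, 0.68], [0, 0, 0, 0, 0, 0, 0.75], [0, 0, 0, 0, 0, 0, 0.9], [0, 0, 0, 0, 0, 0, 1], [0, 0, 0, 0, 0, 0, 1]]

```text
time: 19.85
eef_pos: [0.5282, 0.3165, 0.0417]
ee_rot: [[-0.991, -0.132, 0.001], [-0.132, 0.991, 0.0], [-0.001, 0.0, -1.0]]
contact_force: [-0.1, 0.2, -0.2]
gripper_width: 0.999
```

Call:
jog_arm:
  motion:
    - [[0, 0, -1, 0, 0, 0, 1], [0, 0, -2, 0, 0, 0, 1], [0, 0, -3, 0, 0, 0, 1], [0, 0, -3.5, 0, 0, 0, 1], [0, 0, -3, 0, 0, 0, 1], [0, 0, 0, 0, 0, 0, 1], [0, 0, 0, 0, 0, 0, 1]]

```text
time: 20.55
eef_pos: [0.5284, 0.3167, 0.168]
ee_rot: [[-0.991, -0.132, 0.003], [-0.132, 0.991, 0.001], [-0.003, 0.001, -1.0]]
contact_force: [0.1, 0.8, -0.9]
gripper_width: 1.001
```

```bash
python3 -c "
from h import *
go(.567,.0705,.165,187.8)
"
```

```text
t 20.55 rot first deg [ 0.06  0.19 -0.19] shift now cm [ -0.57 -24.91   0.28] shift after rot [ -0.48 -24.92   0.3 ]
```

Call:
jog_arm:
  motion:
    - [[0, -2, 0, 0, 0, -0.2, 1], [-0.1, -3.5, 0, 0, 0, 0, 1], [-0.1, -4, 0.1, 0, 0, 0, 1], [-0.1, -4, 0.1, 0, 0, 0, 1], [-0.1, -4, 0, 0, 0, 0, 1], [-0.1, -4, 0, 0, 0, 0, 1], [0, -3.4, 0, 0, 0, 0, 1], [0, 0, 0, 0, 0, 0, 1]]

```text
time: 21.35
eef_pos: [0.5663, 0.0667, 0.1636]
ee_rot: [[-0.991, -0.132, -0.001], [-0.132, 0.991, -0.001], [0.001, -0.001, -1.0]]
contact_force: [0.2, 0.4, 0.0]
gripper_width: 0.998
```

```bash
python3 -c "
from h import *
p,d=capture('top'); save('pics/t3.png',cv2.resize(p[140:260,190:350],None,fx=5,fy=5,interpolation=cv2.INTER_CUBIC))
p,d=capture('side'); save('pics/s5.png',cv2.resize(p[110:240,200:380],None,fx=4,fy=4,interpolation=cv2.INTER_CUBIC))
go(.567,.0705,.042,187.8)
"
```

```text
t 21.45 rot first deg [ 0.03 -0.02 -0.1 ] shift now cm [-0.1   0.06 12.18] shift after rot [-0.09  0.07 12.18]
```

View pics/t3.png

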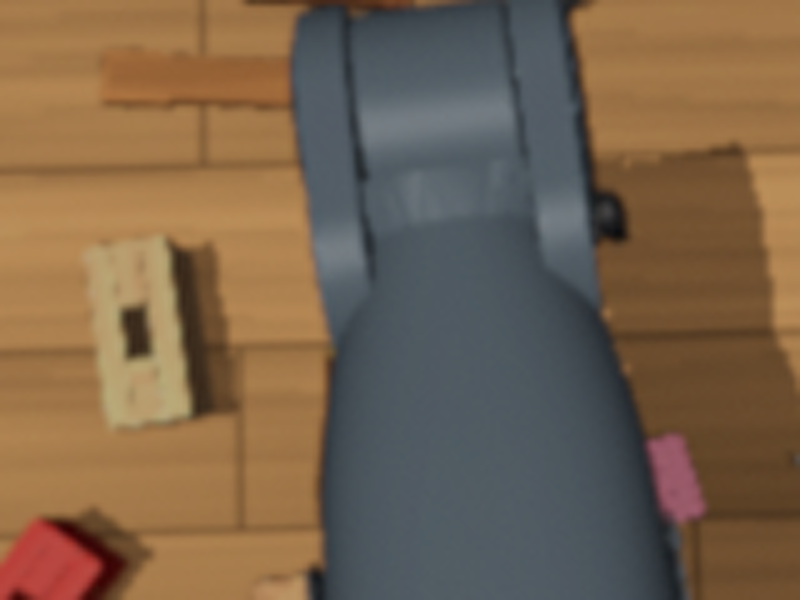

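View pics/s5.png

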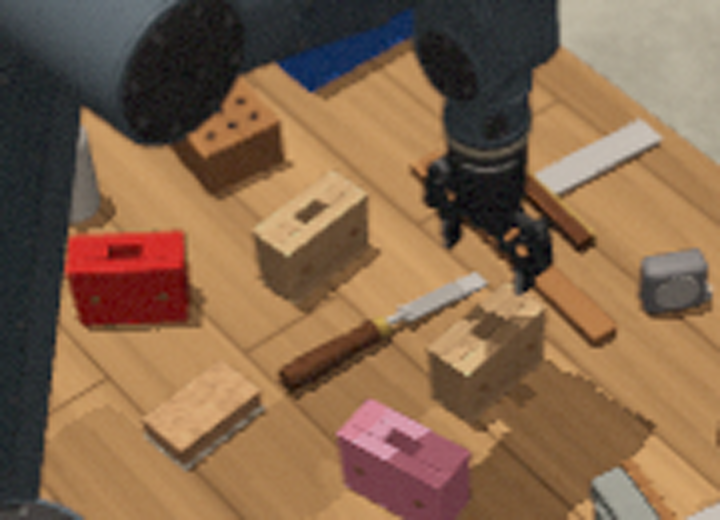

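A stands upright back in its place (top crop (137,332), side crop (312,240)) and the gripper hangs over B. I grasp B.

Call:
jog_arm:
  motion:
    - [[-0.05, 0.03, 2, 0, 0, 0, 1], [-0.05, 0.03, 2.5, 0, 0, 0, 1], [0, 0, 2.5, 0, 0, 0, 1], [0, 0, 2.5, 0, 0, 0, 1], [0, 0, 1.6, 0, 0, 0, 1], [0, 0, 1.1, 0, 0, 0, 1], [0, 0, 0, 0, 0, 0, 1], [0, 0, 0, 0, 0, 0, 1]]

```text
time: 22.25
eef_pos: [0.5679, 0.0718, 0.043]
ee_rot: [[-0.991, -0.137, 0.001], [-0.137, 0.991, 0.0], [-0.001, 0.0, -1.0]]
contact_force: [-0.2, -0.3, 1.8]
gripper_width: 1.002
```

Call:
jog_arm:
  motion:
    - [[0, 0, 0, 0, 0, 0, 0.72], [0, 0, 0, 0, 0, 0, 0.68], [0, 0, 0, 0, 0, 0, 0.66], [0, 0, 0, 0, 0, 0, 0.64], [0, 0, 0, 0, 0, 0, 0.64], [0, 0, 0, 0, 0, 0, 0.64], [0, 0, 0, 0, 0, 0, 0.64], [0, 0, 0, 0, 0, 0, 0.64]]

```text
time: 23.05
eef_pos: [0.5682, 0.071, 0.0434]
ee_rot: [[-0.991, -0.136, 0.002], [-0.136, 0.991, 0.0], [-0.002, -0.0, -1.0]]
contact_force: [-1.3, -2.9, 5.8]
gripper_width: 0.639
```

Call:
jog_arm:
  motion:
    - [[0, 0, -0.3, 0, 0, 0, 0.64], [0, 0, -0.5, 0, 0, 0, 0.64], [0, 0, -0.5, 0, 0, 0, 0.64], [0, 0, 0, 0, 0, 0, 0.64], [0, 0, 0, 0, 0, 0, 0.64]]

```text
time: 23.55
eef_pos: [0.5678, 0.0713, 0.0558]
ee_rot: [[-0.991, -0.136, 0.001], [-0.136, 0.991, 0.0], [-0.001, 0.0, -1.0]]
contact_force: [0.0, -0.0, -5.1]
gripper_width: 0.64
```

```bash
python3 -c "
from h import *
avg(6)
"
```

```text
t 23.8 width 0.6414 0.0014 F [ 0.09 -0.   -5.22] [0.38 0.31 0.27] pos [0.5676 0.0712 0.0555]
```

Call:
jog_arm:
  motion:
    - [[0, 0, -1, 0, 0, 0, 0.64], [0, 0, -2, 0, 0, 0, 0.64], [0, 0, -3, 0, 0, 0, 0.64], [0, 0, -3.2, 0, 0, 0, 0.64], [0, 0, -3.2, 0, 0, 0, 0.64], [0, 0, -3.2, 0, 0, 0, 0.64], [0, 0, -3.2, 0, 0, 0, 0.64], [0, 0, -2, 0, 0, 0, 0.64]]

```text
time: 24.65
eef_pos: [0.5678, 0.0712, 0.2672]
ee_rot: [[-0.991, -0.136, 0.005], [-0.136, 0.991, 0.001], [-0.005, 0.0, -1.0]]
contact_force: [1.0, 0.3, -5.8]
gripper_width: 0.642
```

Call:
jog_arm:
  motion:
    - [[0, 0, -0.7, 0, 0, -4, 0.64], [0, 0, 0, 0, 0, -7, 0.64], [0, 0, 0, 0, 0, -7.5, 0.64], [0, 0, 0, 0, 0, -7.5, 0.64], [0, 0, 0, 0, 0, -7.5, 0.64], [0, 0, 0, 0, 0, -7.5, 0.64], [0, 0, 0, 0, 0, -7.5, 0.64], [0, 0, 0, 0, 0, -7.5, 0.64]]

```text
time: 25.45
eef_pos: [0.5672, 0.0711, 0.2715]
ee_rot: [[-0.437, -0.9, 0.002], [-0.9, 0.437, 0.0], [-0.001, -0.001, -1.0]]
contact_force: [0.5, -0.0, -5.7]
gripper_width: 0.641
```

Call:
jog_arm:
  motion:
    - [[0, 0, 0, 0, 0, -7.5, 0.64], [0, 0, 0, 0, 0, -5, 0.64], [0, 0, 0, 0, 0, -1.8, 0.64], [0, 0, 0, 0, 0, 0, 0.64]]

```text
time: 25.85
eef_pos: [0.5673, 0.0711, 0.2714]
ee_rot: [[-0.206, -0.979, 0.002], [-0.979, 0.206, 0.0], [-0.001, -0.002, -1.0]]
contact_force: [-0.6, 0.1, -5.0]
gripper_width: 0.642
```

```bash
python3 -c "
from h import *
avg(3);go(.5543,-.2604,.27,258.15)
print(np.round(r.get_state()['joint_pos'],2))
"
```

```text
t 25.95 width 0.6418 0.0017 F [-0.07 -0.01 -5.18] [0.42 0.2  0.21] pos [0.5674 0.0711 0.2712]
t 26.0 rot first deg [-0.09  0.04 -0.1 ] shift now cm [32.7  -5.58  0.1 ] shift after rot [32.71 -5.52  0.11]
[ 0.12  0.31  0.19  1.45  0.   -1.24]
```

Grip steady. I move over the vice.

Call:
jog_arm:
  motion:
    - [[1.5, -0.2, 0, 0, 0, 0, 0.64], [3, -0.5, 0, 0, 0, 0, 0.64], [3.5, -0.6, 0, 0, 0, 0, 0.64], [3.5, -0.6, 0, 0, 0, 0, 0.64], [3.5, -0.6, 0, 0, 0, 0, 0.64], [3.5, -0.6, 0, 0, 0, 0, 0.64], [3.5, -0.6, 0, 0, 0, 0, 0.64], [3.5, -0.6, 0, 0, 0, 0, 0.64]]

```text
time: 26.8
eef_pos: [0.5564, -0.1894, 0.2708]
ee_rot: [[-0.207, -0.978, 0.001], [-0.978, 0.207, 0.0], [-0.0, -0.001, -1.0]]
contact_force: [0.2, 0.6, -5.3]
gripper_width: 0.64
```

Call:
jog_arm:
  motion:
    - [[3, -0.5, 0, 0, 0, 0, 0.64], [2.5, -0.5, 0, 0, 0, 0, 0.64], [1.2, -0.2, 0, 0, 0, 0, 0.64], [0, 0, 0, 0, 0, 0, 0.64], [0, 0, 0, 0, 0, 0, 0.64]]

```text
time: 27.3
eef_pos: [0.5547, -0.2551, 0.2705]
ee_rot: [[-0.207, -0.978, 0.001], [-0.978, 0.207, 0.001], [-0.001, -0.001, -1.0]]
contact_force: [-0.6, -0.5, -5.2]
gripper_width: 0.637
```

```bash
python3 -c "
from h import *
avg(3);go(.5543,-.2604,.27,258.15)
print(np.round(r.get_state()['joint_pos'],2))
for n in('top','side'):
    p,d=capture(n); np.savez(n+'4.npz',p=p,d=d)
    q=p[120:250,330:460] if n=='top' else p[150:290,320:460]
    save('pics/%s4.png'%n,cv2.resize(q,None,fx=4,fy=4,interpolation=cv2.INTER_CUBIC))
"
```

```text
t 27.4 width 0.6421 0.0039 F [-0.11 -0.11 -5.28] [0.55 0.4  0.26] pos [ 0.5549 -0.2544  0.2707]
t 27.45 rot first deg [-0.07  0.05  0.02] shift now cm [ 0.62 -0.06  0.08] shift after rot [ 0.62 -0.06  0.08]
[-0.43  0.38  0.29  1.48  0.   -1.79]
```

View pics/top4.png

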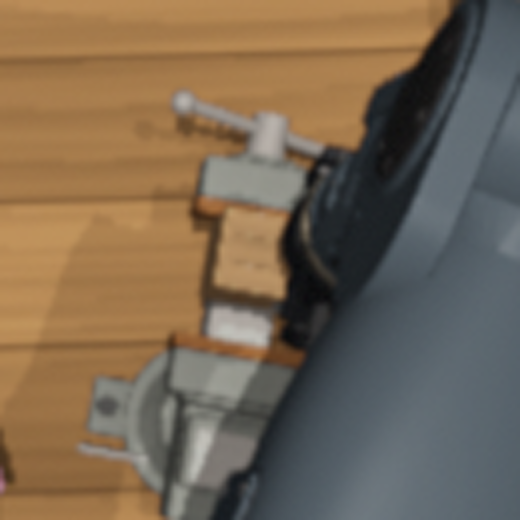

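View pics/side4.png

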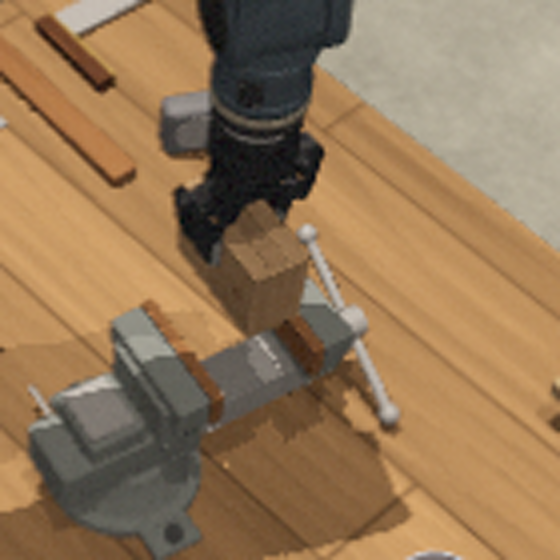

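The head hangs over the gap, parallel to the jaws (top crop: head at (250,250), cheeks at v≈205 and 345). I check its position in vice axes from depth.

Run:
```python
from h import *
d=np.load("top4.npz")['d']
V,U=np.mgrid[0:400,0:640]
W=pt("top",U.ravel().astype(float),V.ravel().astype(float),d.ravel().astype(float)).T.reshape(400,640,3)
a=np.radians(-11.85);ex=np.array([np.cos(a),np.sin(a)]); ey=np.array([-ex[1],ex[0]])
w=W[165:200,378:401].reshape(-1,3); w=w[(w[:,2]>.28)&(w[:,2]<.35)]
x=w[:,:2]@ex; y=w[:,:2]@ey
print(len(w),w[:,2].mean(),"x",np.percentile(x,[0,1,50,99,100]).round(4),"y",y.min(),y.max())
k=(y>y.max()-.045)&(y<y.max()-.005)
for lo in np.arange(y.max()-.045,y.max()-.005,.01):
    m=(y>lo)&(y<lo+.01); print(x[m].min().round(4),x[m].max().round(4))
```

```text
378 0.3092891116289133 x [0.5558 0.5598 0.5909 0.622  0.6235] y -0.1307997672013117 -0.07809663103941049
0.5684 0.6218
0.5686 0.6228
0.5682 0.6221
0.5685 0.6235
```

Head centre x is 0.5955 against a gap centre of 0.596, with about 19 mm clear on each side. I shift 0.4 cm along the jaws and lower 9.4 cm.

Call:
jog_arm:
  motion:
    - [[0.2, 0, 0.8, 0, 0, 0, 0.64], [0.2, 0, 1.5, 0, 0, 0, 0.64], [0, 0, 2, 0, 0, 0, 0.64], [0, 0, 1.2, 0, 0, 0, 0.64], [0, 0, 0, 0, 0, 0, 0.64], [0, 0, 0, 0, 0, 0, 0.64]]

```text
time: 28.15
eef_pos: [0.5542, -0.2591, 0.2158]
ee_rot: [[-0.206, -0.979, 0.001], [-0.979, 0.206, 0.0], [-0.001, -0.001, -1.0]]
contact_force: [-0.5, 0.9, -5.0]
gripper_width: 0.641
```

Call:
jog_arm:
  motion:
    - [[0, 0, 0.6, 0, 0, 0, 0.64], [0, 0, 1, 0, 0, 0, 0.64], [0, 0, 1, 0, 0, 0, 0.64], [0, 0, 0.8, 0, 0, 0, 0.64], [0, 0, 0.5, 0, 0, 0, 0.64], [0, 0, 0, 0, 0, 0, 0.64], [0, 0, 0, 0, 0, 0, 0.64]]

```text
time: 28.85
eef_pos: [0.5543, -0.2592, 0.1767]
ee_rot: [[-0.206, -0.979, 0.001], [-0.979, 0.206, 0.0], [-0.001, -0.001, -1.0]]
contact_force: [0.5, 0.3, -3.6]
gripper_width: 0.64
```

Run:
```python
from h import *
avg(6);go(.5543,-.2604,.176,258.15)
for n in('top','side'):
    p,d=capture(n); np.savez(n+'5.npz',p=p,d=d)
    q=p[120:250,330:460] if n=='top' else p[150:290,320:460]
    save('pics/%s5.png'%n,cv2.resize(q,None,fx=4,fy=4,interpolation=cv2.INTER_CUBIC))
d=np.load("top5.npz")['d']
V,U=np.mgrid[0:400,0:640]
W=pt("top",U.ravel().astype(float),V.ravel().astype(float),d.ravel().astype(float)).T.reshape(400,640,3)
a=np.radians(-11.85);ex=np.array([np.cos(a),np.sin(a)]); ey=np.array([-ex[1],ex[0]])
w=W[165:205,375:401].reshape(-1,3); x=w[:,:2]@ex; y=w[:,:2]@ey
k=(w[:,2]>.195)&(w[:,2]<.25)&(y>-.14); x,y,w=x[k],y[k],w[k]
print(len(w),np.median(w[:,2]),"y",y.max())
for lo in np.arange(y.max()-.045,y.max()-.005,.01):
    m=(y>lo)&(y<lo+.01)&(x<.63)&(x>.56); print(x[m].min().round(4),x[m].max().round(4))
```

```text
t 29.1 width 0.641 0.0007 F [-0.04  0.27 -5.02] [0.45 0.3  0.94] pos [ 0.5544 -0.2593  0.177 ]
t 29.15 rot first deg [-0.1   0.03 -0.04] shift now cm [ 0.12 -0.02  0.09] shift after rot [ 0.12 -0.02  0.09]
328 0.2185552968021066 y -0.08325970450145369
0.5654 0.6225
0.5687 0.6235
0.5691 0.6221
0.5687 0.6234
```

View pics/top5.png

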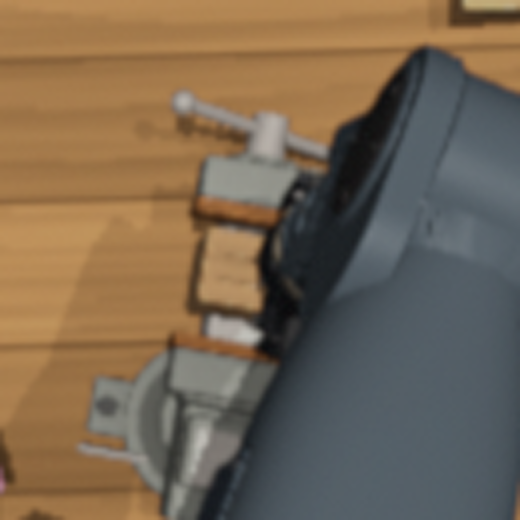

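View pics/side5.png

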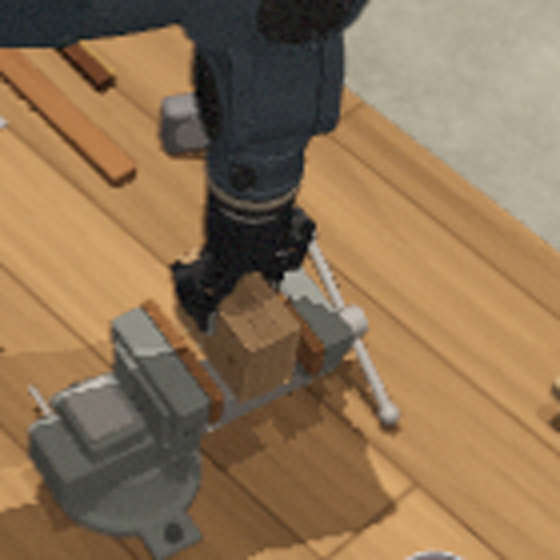

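The head hangs in the gap with its underside about 30 mm below the jaw tops. The full 5 N of weight is still in the grip and the side force is near zero. One last look at the whole bench.

Run:
```python
from h import *
z=np.load("top5.npz");d=z['d']; p=z['p']; save("pics/top5full.png",p)
V,U=np.mgrid[0:400,0:640]
W=pt("top",U.ravel().astype(float),V.ravel().astype(float),d.ravel().astype(float)).T.reshape(400,640,3)
w=W[180:235,200:240].reshape(-1,3); q=w[(w[:,2]>.07)&(w[:,2]<.1)]
print(cv2.minAreaRect((q[:,:2]*1000).astype(np.float32)))
avg(6)
```

```text
((528.36474609375, 312.2696533203125), (121.5851058959961, 56.8412971496582), 8.32818603515625)
t 29.5 width 0.6418 0.0037 F [-0.1  -0.15 -5.08] [0.36 0.29 0.43] pos [ 0.5542 -0.2592  0.1766]
```

View pics/top5full.png

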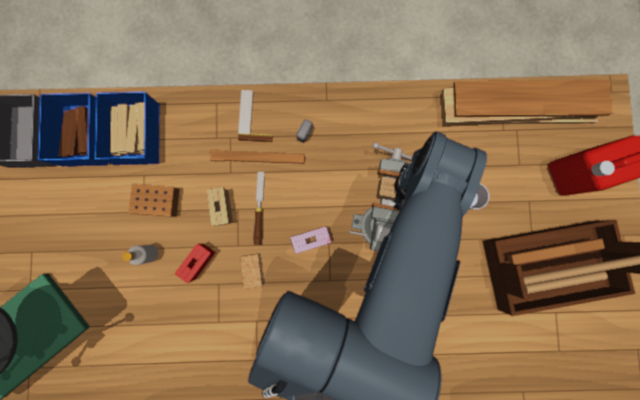

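The full picture shows A at (218,206) as at the start, with every bystander where it was. I hand in.

```bash
python3 -c "
from h import *
print(ticket.job_done())"
```

```text
the job is handed in; nothing more can be done
None
```

I handed the job in at about 29.5 s with head B, the heavier one, held between the open vice jaws. B weighed about 5.2 N and head A about 3.3 N.

**Lighter head:** A is upright on the bench and let go, within about 5 mm of where it started.

**Heavier head, by my last checks:**
- **Position:** it is parallel to the jaws and centred, with about 19 mm clear of each cheek. The underside is about 30 mm below the jaw tops.
- **Not touching the vice:** its full weight (5.1 N) is still in the fingers, with next to no sideways force.

**Grip force:** it can't be measured here. I held the opening part-way between first touch and full squeeze, which I estimate at about 35 N. While finding that point I squeezed B harder for about 1.5 s, at the gripper's fixed 60 N setting. That is over your 50 N wish but under the 65 N limit, and I have not checked the faces for marks.

**Other things:** on the way to A the last wrist joint reached the end of its range in free air and the empty tool tilted about 5°. I levelled it and used the half-turned grasp from then on. In the last picture the bystanders were where they started, except that the arm partly hid the screw tin.

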